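# Unlock the folding lid stay and shut the tool chest

### The arm

A 6-joint arm with a two-finger parallel gripper is mounted at the origin on the work surface. World frame = base frame: x ahead of the robot, y to its left, z up, the work surface at z = 0. Lengths are in m, angles in rad, forces in N, time in s.
With the tool pointing down it reaches from about 0.3 to 0.825 m from the base axis. Payload 5.4 kg.
Tool frame: the origin (TCP) lies at the very end of the fingers, on their centre line; the grasp point (between the pads) lies 19 mm behind it; z points along the fingers, x is the direction in which the jaws open and shut, and the axes are right-handed (so a half turn about z gives the same grasp; the last joint's range is limited). The gripper opens to 92 mm and grips with 3 to 60 N. Pads are 20 mm wide; open, the fingers measure 128 mm over their backs; the gripper's body (75 mm by 189 mm) begins 69 mm behind the grasp point.
Start: joints at [1.009, 0.158, 1.597, -0, 1.386, -0.21], TCP at [0.198, 0.54, 0.215] pointing down, gripper open.
Joint ranges: [-2.91, 2.91], [-0.94, 2.29], [0.18, 2.7], [-1.29, 4.43], [0.17, 2.64], [-3, 3]. Speed limits (rad/s): [2.57, 2.57, 3.14, 3.14, 3.14, 3.14].

### API

Orientations are given as a rotation vector (axis times angle).
In Python, from workcell import bot gives the robot as it stands. Calls block until the motion is done:
- bot.goto(position, orientation): joint-space move of the TCP to a pose.
- bot.line_to(position, rot=None, max_speed=0.15): straight line of the TCP; rot=None keeps the orientation; max_speed is the mean speed in m/s.
- bot.set_joints(angles): joint-space move.
- bot.set_gripper(opening, newtons=None): opening from 0.0 (shut) to 1.0 (fully open); newtons is the grip in N (None keeps the last); returns when the fingers have stopped.
- bot.hold(seconds).
- bot.inverse_kinematics(position, orientation): joint angles nearest the present ones, or None.
- bot.read_camera(name): name is "scene" or "top"; returns a dict with "pixels" (400x640x3 uint8, blue, green, red), "fx", "fy", "cx", "cy" (pixels), "R" (3x3) and "t" (3): a world point X has camera coordinates R X + t. Camera axes: x right, y down, z forward; pixel columns grow to the right and rows downward; lengths in m; the calibration is good to about 2 mm. A picture is of the moment at which its call begins. There is no depth.
A pose or a line that the arm cannot do raises bot.MotionError and nothing moves.
- bot.job_done(): hands the job in, once; it reports no verdict.
Readings, each from a call of its own:
- bot.current_clock(): time.
- bot.current_joints(): joint angles.
- bot.current_joint_vel(): joint speeds.
- bot.current_effort(): joint torques, N m.
- bot.current_ee_pos(): TCP position.
- bot.current_tool_rot(): TCP orientation.
- bot.current_contact_force(): force on the tool from outside, world axes, zero at the start.
- bot.current_ft_torque(): the same for the moment, N m.
- bot.current_opening(): opening from 0.0 (shut) to 1.0 (fully open).
Only numpy, scipy, OpenCV 4.12 (cv2) and the standard library are available. Lean on these libraries where they do the work, as an engineer would, in place of code of your own. Each camera call takes 0.05 s, during which the arm holds its last target. There are 200 camera calls.

### The job

Shut the tool chest on the bench. Its lid is propped by a locked folding stay: take the stay's knee by its pin and lift it past centre to unlock it while the lid is still up, then lower the lid under control by its pull bar until it is fully closed, and let go. The chest stands loose, so work by feel: let the pin find its own path and never strain it along the stay's link by more than 10 N, never heave the chest up with more than 20 N or bang or press it down with more than 60 N, keep it within a few millimetres of its place, never let the lid drop or slam, and leave the other things on the bench alone.

Things in the scene. Friction and masses are not known exactly. Their poses are not given: they have to be found in the camera images.
- chest: Blue wooden chest, 240 (x) x 215 (y) x 85 mm high, 3.8 kg with its lid, loose on the bench: a sideways pull of about 15 to 25 N slides it, less while it is being lifted. Origin: centre of its underside. Its own axes: the lid hinge runs along its x at the +y top edge, its front is the -y side, the stay is outside its +x side. Yaw within 0.3 rad of the world axes.
- lid (a joint): Lid angle about its hinge, rad: 0 shut, grows opening; starts at 1.48, nearly upright against its back stop. Lid 240 x 215 x 12 mm, 0.5 to 0.8 kg. It cannot be lowered while the stay is locked; unlocked, friction may hold it in places but lower down it can fall by its weight.
- knee (a joint): Fold angle of the stay's knee, rad: 0 locked on its stop (start), 0.30 both links in line (centre), more is unlocked; about 3.3 with the lid shut. Up to centre the knee squeezes a stiff rubber bush in the stay's foot: the pull needed along its path rises to 8 to 13 N, then drops away and the knee tends to jump on.
- pin (a joint): Give of the knee pin in its rubber seat along the stay's lower link, m: 0 unloaded, plus away from the stay's foot; 1 mm for every 8 N pulled or pushed along the link, that is square to the way the knee moves. Far too small to be read well; it is to be felt.
- knee_pin (a point): Middle of the free length of the knee pin: round steel, 14 mm thick, along the chest's x, standing 60 mm out of the stay with a 19 mm end button; free 24 mm to the stay side of this point and 23 mm beyond. Start height about 145 mm. To unlock, it goes up and to the chest's front (-y) on a gentle curve, more up than forward, to be found by feel: centre is about 15 mm along it, 25 mm is well past.
- hinge_mid (a point): Middle of the lid's hinge line (along the chest's x), 85 mm above the bench on the chest's +y edge.
- lid_bar (a point): Middle of the pull bar: round steel, 14 mm thick, 130 mm long along the chest's x, its axis 40 mm beyond the lid's free edge, on two posts 58 mm either side of the middle. Axis 255 mm from the hinge line and 6 mm above the lid's underside: some 340 mm above the bench when the lid is up, 91 mm above it in front of the chest when shut.
- clamp: Red-jawed bar clamp lying behind the chest, 160 mm long, 0.5 kg; a bystander. Origin under its bar.
- glue: White glue bottle 150 mm tall, 56 mm wide, standing behind the chest; a bystander. Origin at its base.
- offcut: Pale wood offcut 70 x 120 x 32 mm lying off the front corner on the stay side; a bystander. Origin at its underside.
- mallet: Hammer lying in front of the chest; a bystander. Origin at its underside.

How it is judged:
On the way:
1. the stay's knee is past centre while the lid is still up (value of joint knee above 0.4 rad and value of joint lid above 1.1 rad), for 0.1 s.
At the end, for the whole second after the job is handed in: the lid is shut (within 0.035 rad, 9 mm at the pull bar) and at rest, and the chest stands within 6 mm of where it was (value of joint lid below 0.035 rad and velocity of joint lid between -0.05 and 0.05 rad/s and distance of chest from where it was at the start of the episode below 0.006 m); the robot touches nothing.
It fails at once if the pin is strained sideways, along the stay's link, with more than about 10 N (value of joint pin above 0.00125 m or value of joint pin below -0.00125 m).
It fails at once if the lid drops or slams (faster than 1.2 rad/s) (velocity of joint lid below -1.2 rad/s).
It fails at once if the chest is dragged more than 6 mm or tipped (distance of chest from where it was at the start of the episode above 0.006 m or angle between chest's own z axis and vertical above 0.04 rad).
It fails at once if the chest is heaved up with more than about 20 N or pressed down with more than about 60 N (it bears on the bench with 37 to 40 N by its weight) (contact force between chest and table below 16 N or contact force between chest and table above 100 N).
It fails at once if a bystander (clamp, glue bottle, offcut, hammer) is moved more than 20 mm (distance of any of clamp, glue, offcut, mallet from where it was at the start of the episode above 0.02 m).
It also fails if it takes over 72 s, if anything falls off the work surface, if the arm or the gripper's body presses on something with over 40 N, if the wrist force passes 120 N, or if a joint passes its speed limit or range.

## Working session

There is one attempt and no reset: what is moved stays moved. The work goes in short steps, each a Python script; the robot and the scene stay as the last script left them, time stands still between calls to the robot, and variables do not carry over. Pictures are saved under pics/ and viewed, about 8 in all and at most 12, crops included, and the job is handed in when it is done.

```bash
ls; mkdir -p pics; python3 - <<'E'
from workcell import bot
import cv2,numpy as np
for n in("scene","top"):
    c=bot.read_camera(n); cv2.imwrite(f"pics/{n}0.png",c["pixels"]); print(n,c["fx"],c["fy"],c["cx"],c["cy"],np.round(c["R"],3).tolist(),np.round(c["t"],3).tolist(), (-np.array(c["R"]).T@c["t"]).round(3))
print(bot.current_clock(),bot.current_tool_rot(),bot.current_contact_force(),bot.current_opening())
E
```

```text
pics
scene 406.2750817881188 406.2750817881188 322.42664848248023 210.61978998422174 [[0.745, 0.667, 0.005], [0.363, -0.4, -0.842], [-0.559, 0.629, -0.54]] [-0.443, -0.005, 1.36] [ 1.092 -0.562  0.733]
top 494.7439544083361 494.7439544083361 320.4416984393079 199.02774336981375 [[0.029, -1.0, -0.001], [-0.987, -0.028, -0.155], [0.155, 0.005, -0.988]] [0.019, 0.58, 1.515] [0.337 0.027 1.587]
0.1 [ 2.57538374e+00  1.79804042e+00 -2.43203677e-03] [-1.25032728  0.56733304 -0.12001664] 0.9973331167333357
```

View pics/scene0.png

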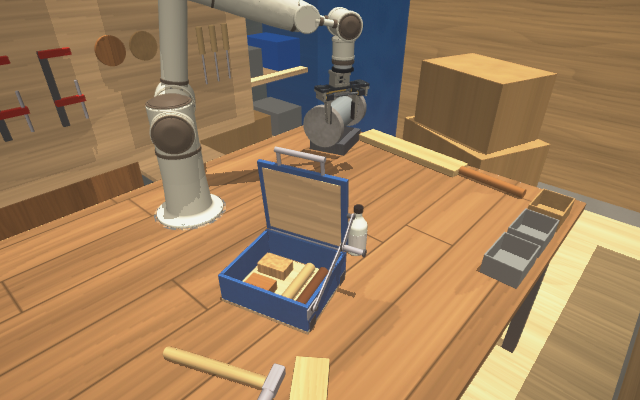

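View pics/top0.png

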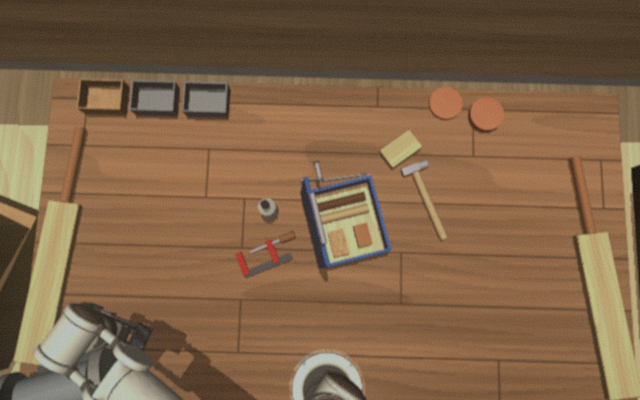

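Scene: the open chest is at (285,275), the stay runs (310,315) to (347,190), and the pin sits near (355,250). Top: the chest is at (350,220), the pin near (319,171), and the lid bar near (308,210). I'll zoom in on both.

```bash
python3 - <<'E'
import cv2
s=cv2.imread("pics/scene0.png")[140:335,205:385]; t=cv2.imread("pics/top0.png")[150:275,295:395]
s=cv2.resize(s,None,fx=3,fy=3,interpolation=cv2.INTER_CUBIC)
cv2.imwrite("pics/s1.png",s)
cv2.imwrite("pics/t1.png",cv2.resize(t,None,fx=4.7,fy=4.7,interpolation=cv2.INTER_CUBIC))
E
```

```text
(no output)
```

View pics/s1.png

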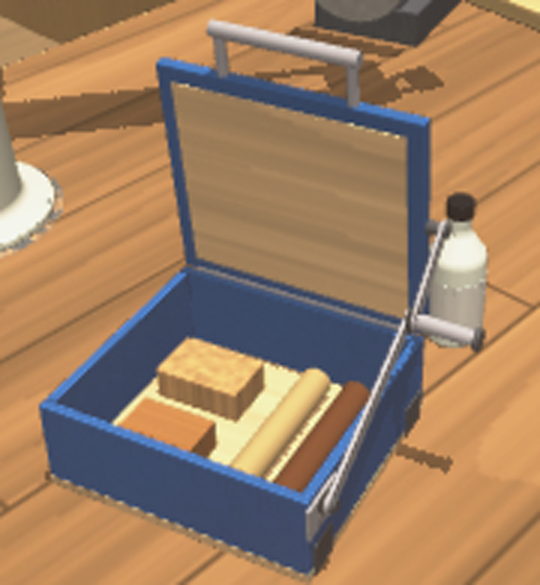

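View pics/t1.png

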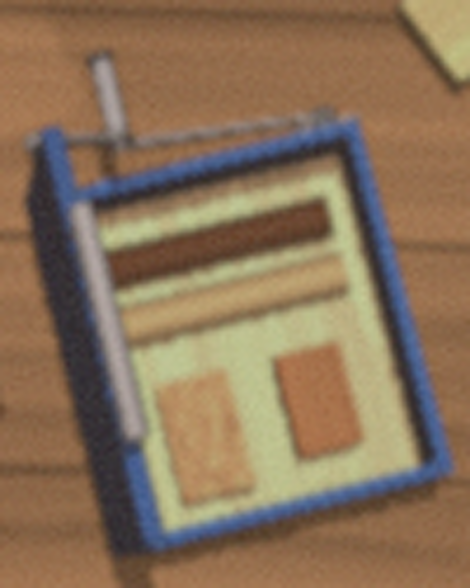

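```bash
cat > h.py <<'E'
from workcell import bot
import numpy as np, cv2
from scipy.spatial.transform import Rotation as Ro
from scipy.optimize import least_squares
def proj(c,X):
    p=np.array(c["R"])@X+c["t"]; return np.array([c["fx"]*p[0]/p[2]+c["cx"],c["fy"]*p[1]/p[2]+c["cy"]])
S=lambda u,v:np.array([205+u/3-.33,140+v/3-.33])
T=lambda u,v:np.array([295+u/4.7-.39,150+v/4.7-.39])
def c2w(q,P):  # chest frame -> world
    return np.array([q[0],q[1],0])+Ro.from_euler('z',q[2]).apply(P)
E
python3 - <<'E'
from h import *
cs,ct=bot.read_camera("scene"),bot.read_camera("top")
th=1.48
def lid(x,r,h): return np.array([x,.1075-r*np.cos(th)+h*np.sin(th),.085+r*np.sin(th)+h*np.cos(th)])
obs=[(cs,S(308,508),[.12,-.1075,.085]),(cs,S(42,405),[-.12,-.1075,.085]),(cs,S(50,478),[-.12,-.1075,0]),(cs,S(312,575),[.12,-.1075,0]),
(cs,S(212,27),lid(-.065,.255,.006)),(cs,S(360,57),lid(.065,.255,.006)),
(ct,T(355,122),[.12,-.1075,.085]),(ct,T(450,470),[-.12,-.1075,.085]),(ct,T(80,205),lid(.065,.255,.006)),(ct,T(135,440),lid(-.065,.255,.006))]
f=lambda q:np.concatenate([proj(c,c2w(q,np.array(P)))-o for c,o,P in obs])
r=least_squares(f,[.5,0,.2],loss='soft_l1');q=r.x;print("chest",q.round(4));print(r.fun.reshape(-1,2).round(1).tolist() if 0 else f(q).reshape(-1,2).round(1).tolist())
def tri(a,b): 
    g=lambda X:np.concatenate([proj(cs,X)-a,proj(ct,X)-b]); r=least_squares(g,[.6,.1,.15]); X=r.x
    return X,Ro.from_euler('z',-q[2]).apply(X-[q[0],q[1],0]),g(X)
for n,a,b in [("pin stay end",S(415,323),T(121,138)),("pin end",S(480,340),T(98,58)),("foot",S(325,500),T(322,118)),("lid attach",S(440,228),T(35,142))]:
    print(n,*[v.round(3) for v in tri(a,b)])
np.save("q.npy",q)
print(bot.current_clock())
E
```

```text
chest [ 0.5089 -0.0456  0.2784]
[[0.1, -2.0], [-1.0, -0.7], [0.9, 0.9], [-0.7, 2.4], [-0.2, -0.4], [0.3, 0.2], [-0.1, -1.0], [0.5, 0.4], [-0.9, 0.3], [-0.0, -0.4]]
pin stay end [0.624 0.037 0.143] [0.134 0.048 0.143] [-0.124  0.018 -0.106 -0.117]
pin end [0.676 0.053 0.144] [0.188 0.049 0.144] [-0.148  0.023 -0.125 -0.149]
foot [ 0.654 -0.097  0.073] [ 0.125 -0.09   0.073] [ 0.458 -0.055  0.473  0.454]
lid attach [0.608 0.088 0.201] [0.132 0.101 0.201] [ 0.373 -0.057  0.297  0.343]
0.2
```

```bash
cat >> h.py <<'E'
q=np.load("q.npy"); RC=Ro.from_euler('z',q[2])
def trot(tilt,s):  # tool rot: fingers down, top leaning to chest +x by tilt; jaws along chest y
    z=np.array([-np.sin(tilt),0,-np.cos(tilt)]); x=np.array([0,s,0]); y=np.cross(z,x)
    return RC*Ro.from_matrix(np.c_[x,y,z])
def tcp(P,R,off=.019): return c2w(q,np.array(P))+R.apply([0,0,off]) # TCP for grasp point P (chest frame)
def force(n=6):
    F=[]
    for _ in range(n): F.append(bot.current_contact_force()); bot.hold(.01)
    return RC.inv().apply(np.mean(F,0))  # chest axes
def grasp_pt():
    R=Ro.from_rotvec(bot.current_tool_rot()); return RC.inv().apply(np.array(bot.current_ee_pos())-R.apply([0,0,.019])-[q[0],q[1],0])
E
python3 - <<'E'
from h import *
for s in(1,-1):
  for t in(0,10,15,20):
    R=trot(np.radians(t),s)
    for P in([.163,.0485,.42],[.163,.0485,.1435]):
      j=bot.inverse_kinematics(tcp(P,R),R.as_rotvec()); print(s,t,P[2],None if j is None else np.round(j,2))
  R=trot(0,s)
  for P in([0,.0845,.42],[0,.0845,.34],[0,-.1475,.091]):
      j=bot.inverse_kinematics(tcp(P,R),R.as_rotvec()); print(s,'bar',P[2],None if j is None else np.round(j,2))
E
```

```text
1 0 0.42 [-0.11  0.33  1.03 -0.    1.78 -1.96]
1 0 0.1435 [-0.11  0.43  1.44 -0.    1.27 -1.96]
1 10 0.42 [-0.09  0.49  0.84 -0.07  1.98 -1.96]
1 10 0.1435 [-0.09  0.57  1.27 -0.06  1.47 -1.92]
1 15 0.42 [-0.07  0.57  0.74 -0.1   2.08 -1.96]
1 15 0.1435 [-0.07  0.64  1.18 -0.09  1.57 -1.91]
1 20 0.42 [-0.06  0.65  0.63 -0.14  2.18 -1.97]
1 20 0.1435 [-0.06  0.71  1.09 -0.11  1.67 -1.9 ]
1 bar 0.42 [-0.18 -0.12  1.52 -0.    1.74 -2.02]
1 bar 0.34 [-0.18 -0.12  1.68 -0.    1.59 -2.02]
1 bar 0.091 [-0.54  0.32  1.7  -0.    1.12 -2.39]
-1 0 0.42 [-0.11  0.33  1.03 -0.    1.78  1.18]
-1 0 0.1435 [-0.11  0.43  1.44 -0.    1.27  1.18]
-1 10 0.42 [-0.09  0.49  0.84 -0.07  1.98  1.19]
-1 10 0.1435 [-0.09  0.57  1.27 -0.06  1.47  1.22]
-1 15 0.42 [-0.07  0.57  0.74 -0.1   2.08  1.18]
-1 15 0.1435 [-0.07  0.64  1.18 -0.09  1.57  1.23]
-1 20 0.42 [-0.06  0.65  0.63 -0.14  2.18  1.17]
-1 20 0.1435 [-0.06  0.71  1.09 -0.11  1.67  1.24]
-1 bar 0.42 [-0.18 -0.12  1.52 -0.    1.74  1.12]
-1 bar 0.34 [-0.18 -0.12  1.68 -0.    1.59  1.12]
-1 bar 0.091 [-0.54  0.32  1.7  -0.    1.12  0.76]
```

```bash
python3 - <<'E'
from h import *
A=[];b=[]
for r in(.45,.55,.65):
  for z in(.15,.3):
    for t in(0,-.3,.3):
      zt=np.array([-np.sin(t),0,-np.cos(t)]);x=np.array([0,-1.,0]);R=Ro.from_matrix(np.c_[x,np.cross(zt,x),zt])
      j=bot.inverse_kinematics([r,0,z],R.as_rotvec())
      if j is None or abs(j[3])>.05: continue
      a,c,d=j[1],j[1]+j[2],j[1]+j[2]+j[4]
      A+= [[np.sin(a),np.sin(c),np.cos(c),np.sin(d),1,0],[np.cos(a),np.cos(c),-np.sin(c),np.cos(d),0,1]]; b+=[r,z]
x,res,rk,_=np.linalg.lstsq(np.array(A),np.array(b),rcond=None);print(x.round(3),res,rk)
R=trot(np.radians(13),-1)
for P in([.163,.0485,.42],[.163,.0485,.1435],[.163,.0485,.17]):
  j=bot.inverse_kinematics(tcp(P,R),R.as_rotvec());a,c=j[1],j[1]+j[2]
  e=np.array([x[4]+x[0]*np.sin(a),x[5]+x[0]*np.cos(a)]);w=e+[x[1]*np.sin(c)+x[2]*np.cos(c),x[1]*np.cos(c)-x[2]*np.sin(c)]
  print("elbow",e.round(3),"wrist",w.round(3),"z at r=.49:",np.interp(.49,[e[0],w[0]],[e[1],w[1]]).round(3))
E
```

```text
[0.377 0.519 0.045 0.323 0.014 0.305] [2.32319915e-06] 6
elbow [0.206 0.629] wrist [0.719 0.717] z at r=.49: 0.678
elbow [0.229 0.614] wrist [0.72  0.441] z at r=.49: 0.522
elbow [0.222 0.619] wrist [0.72  0.467] z at r=.49: 0.537
```

```bash
python3 - <<'E'
from h import *
R=trot(np.radians(13),-1)
bot.goto(tcp([.163,.0485,.40],R),R.as_rotvec())
bot.set_gripper(.5,5)
bot.line_to(tcp([.163,.0485,.19],R),max_speed=.12)
print(bot.current_clock(),force())
bot.line_to(tcp([.163,.0485,.1435],R),max_speed=.06)
f=force(20);print(bot.current_clock(),f.round(2),grasp_pt().round(4))
t=bot.current_clock();p=np.array(bot.current_ee_pos());F=np.array([bot.current_contact_force() for _ in range(8)]);print(F.std(0),bot.current_clock()-t)
np.save("tare.npy",f)
c=bot.read_camera("scene")["pixels"][150:300,280:430];d=bot.read_camera("top")["pixels"][120:230,280:390]
cv2.imwrite("pics/g1.png",np.hstack([cv2.resize(c,(400,400)),cv2.resize(d,(400,400))]))
E
```

```text
5.3667 [-0.14064377 -0.12274776  0.00729301]
6.5083 [-0.12  0.17  0.05] [0.1633 0.0484 0.1441]
[0. 0. 0.] 0.0
```

View pics/g1.png

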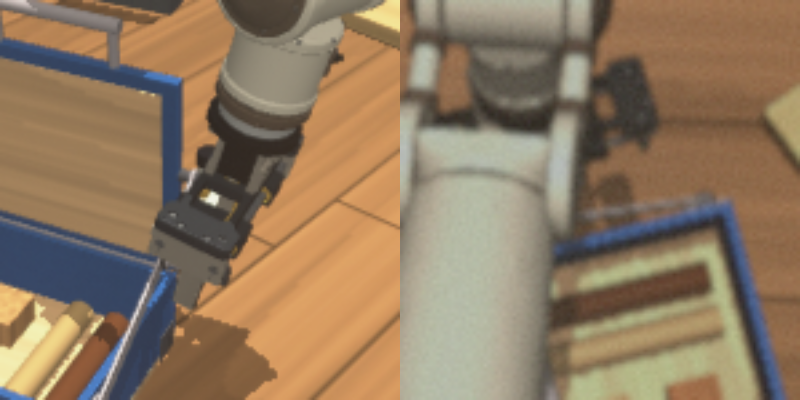

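The gripper has cleared the lid. The fingers cover the pin, around (185,275) in the left half, and no force shows. Now I close lightly and feel.

```bash
python3 - <<'E'
from h import *
t0=np.load("tare.npy");op0=bot.current_opening()
bot.set_gripper(0,5)
print(bot.current_clock(),bot.current_opening()*92,(force(10)-t0).round(2),grasp_pt().round(4))
E
```

```text
7.1917 13.946689260691876 [ 0.19  1.1  -0.04] [0.163  0.0488 0.1435]
```

```bash
cat > lift.py <<'E'
from h import *
import sys
t0=np.load("tare.npy");foot=np.array([-.09,.073])
def run(dist,ds):
    s=0;p0=grasp_pt();cmd=p0.copy();log=[]
    f=force(4)-t0
    while s<dist:
        l=grasp_pt()[1:]-foot;l/=np.linalg.norm(l);u=np.array([-l[1],l[0]])
        fl=f[1:]@l
        cmd[1:]+=u*ds+l*np.clip(.6*fl/8000,-.0006,.0006); s+=ds
        cmd[0]+=np.clip(f[0]/8000*.3,-.0003,.0003)
        R=Ro.from_rotvec(bot.current_tool_rot()) if not log else R
        bot.line_to(tcp(cmd,R),max_speed=.01)
        f=force(3)-t0; fl=f[1:]@l
        log.append((bot.current_clock(),s*1e3,f[0],f[1:]@u,fl,*(grasp_pt()-p0)*1e3))
        if abs(fl)>6.5 or f[1:]@u<-18: print("STOP");break
    print(np.round(log,1).tolist() if 0 else "\n".join(" ".join(f"{v:7.2f}" for v in r) for r in log))
run(float(sys.argv[1]),float(sys.argv[2]))
E
python3 - <<'E'
from h import *
bot.set_gripper(0,25)
print((force(8)-np.load("tare.npy")).round(2),bot.current_clock())
E
python3 lift.py .004 .0005
```

```text
[ 0.01  1.95 -0.17] 7.5583
   7.87    0.50    1.17   -3.44    1.10   -0.01    0.04    0.15
   8.14    1.00    1.71   -5.48    0.37   -0.03    0.03    0.39
   8.42    1.50    1.99   -6.42    0.04   -0.02   -0.34    1.07
   8.69    2.00    1.68   -7.09   -0.73    0.00   -0.68    1.58
   8.97    2.50    0.99   -8.02   -2.05    0.02   -0.94    2.01
   9.24    3.00   -0.01   -8.98   -1.97    0.03   -1.31    2.41
   9.52    3.50   -0.36   -9.69   -2.18    0.04   -1.62    2.81
   9.79    4.00   -0.92   -9.95   -1.60    0.07   -2.00    3.23
```

```bash
python3 lift.py .012 .0007
```

```text
10.10    0.70   -0.79  -10.35   -2.15   -0.01   -0.36    0.50
  10.38    1.40   -0.14  -10.77   -1.57   -0.03   -0.86    1.08
  10.65    2.10   -0.20  -11.06   -2.04   -0.05   -1.38    1.71
  10.93    2.80    0.30  -10.96   -1.97   -0.08   -1.81    2.21
  11.20    3.50    0.10  -10.86   -2.01   -0.06   -2.25    2.77
  11.47    4.20   -0.31  -10.85   -1.57   -0.06   -2.80    3.39
  11.75    4.90   -0.25  -10.14   -0.94   -0.08   -3.25    3.93
  12.03    5.60   -0.54  -10.01   -0.73   -0.10   -3.71    4.51
  12.30    6.30   -1.08   -9.63   -1.18   -0.08   -4.14    5.11
  12.57    7.00   -0.96   -9.57   -1.32   -0.10   -4.55    5.61
  12.85    7.70   -0.97   -9.21   -0.68   -0.11   -5.05    6.29
  13.12    8.40   -0.38   -8.76   -0.49   -0.13   -5.46    6.86
  13.40    9.10    0.11   -8.01   -0.76   -0.14   -5.87    7.39
  13.68    9.80   -0.13   -7.39   -0.13   -0.14   -6.32    8.03
  13.95   10.50   -0.26   -6.67   -0.67   -0.14   -6.71    8.58
  14.22   11.20    0.02   -6.62   -0.27   -0.15   -7.09    9.14
  14.50   11.90   -0.62   -5.64   -0.37   -0.14   -7.54    9.78
  14.78   12.60   -0.32   -5.08   -0.48   -0.17   -7.92   10.30
```

```bash
python3 lift.py .015 .0009
```

```text
15.10    0.90   -0.65   -3.96    0.36    0.00   -0.72    1.06
  15.38    1.80   -0.28   -3.10    0.51    0.03   -1.18    1.79
  15.65    2.70   -1.27   -3.20    0.27    0.04   -1.65    2.52
  15.93    3.60   -0.68   -2.37    0.53    0.02   -2.13    3.27
  16.20    4.50   -0.55   -2.94    0.57    0.01   -2.53    4.00
  16.48    5.40   -0.36   -1.57    0.89    0.01   -3.03    4.79
  16.75    6.30    0.12   -1.70    1.81   -0.03   -3.46    5.48
  17.02    7.20    0.00   -1.56    0.92   -0.01   -3.90    6.30
  17.30    8.10    0.75   -1.17    1.49   -0.03   -4.32    7.01
  17.57    9.00    0.87   -1.72    1.77   -0.04   -4.73    7.80
  17.85    9.90    1.05   -1.91    1.58   -0.04   -5.12    8.53
  18.12   10.80    0.72   -2.52    1.93   -0.05   -5.49    9.27
  18.40   11.70    0.73   -3.46    1.91   -0.04   -5.89   10.05
  18.68   12.60    0.78   -4.08    2.37   -0.08   -6.29   10.77
  18.95   13.50    0.95   -5.05    2.43   -0.07   -6.67   11.53
  19.23   14.40    0.59   -4.92    2.38   -0.06   -7.00   12.24
  19.50   15.30   -0.12   -6.11    1.94   -0.07   -7.48   12.98
```

```bash
python3 - <<'E'
from h import *
t0=np.load("tare.npy")
R=Ro.from_rotvec(bot.current_tool_rot())
p=grasp_pt()
for i in range(3):
    p=p+np.array([0,.0008,-.0015]); bot.line_to(tcp(p,R),max_speed=.015); print((force(4)-t0).round(2))
bot.set_gripper(0,6);print((force(4)-t0).round(2),grasp_pt().round(4))
bot.set_gripper(.5)
print((force(4)-t0).round(2),bot.current_clock())
bot.line_to(np.array(bot.current_ee_pos())+R.apply([0,0,-.07]),max_speed=.1)
c=bot.read_camera("scene")["pixels"][130:330,200:400]
cv2.imwrite("pics/g2.png",cv2.resize(c,(600,600),interpolation=cv2.INTER_CUBIC))
print((force(4)-t0).round(2),bot.current_clock())
E
```

```text
[-0.53  1.91  1.85]
[-0.95  0.83  4.95]
[-0.79  0.92  5.18]
[0.05 0.15 5.27] [0.1631 0.0333 0.1659]
[0.08 0.33 0.17] 21.3417
[-0.1  -0.36 -0.05] 22.275
```

View pics/g2.png

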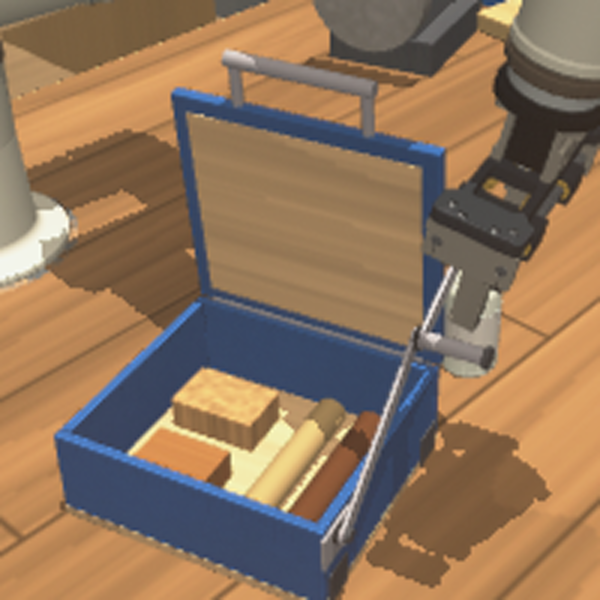

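The stay's pin root now appears at crop (418,342), full image (339,244), so the pin has moved up and forward. I'll check its position and the chest shift numerically.

```bash
python3 - <<'E'
from h import *
c=bot.read_camera("scene")
for P in([.134,.048,.1435],[.134,.033,.166],[.192,.048,.1435],[.192,.033,.166]): print(proj(c,c2w(q,np.array(P))).round(1))
a=cv2.imread("pics/scene0.png");b=c["pixels"]
T_=lambda x0,x1,y0,y1:cv2.phaseCorrelate(*[np.float32(cv2.cvtColor(i,6)[y0:y1,x0:x1]) for i in(a,b)],cv2.createHanningWindow((x1-x0,y1-y0),5))
print("front",T_(215,312,255,330),"lid bar",T_(255,345,140,175),"pin",T_(325,372,228,265))
E
```

```text
[343.  247.3]
[340.7 243.2]
[366.1 254.2]
[364.4 250.1]
front ((-0.026295942981178655, 0.5028786300754007), 0.9702768282572428) lid bar ((-0.2647223803252814, 0.10237616109185765), 0.7529028199337147) pin ((-1.6346304593520848, -3.5631645419136966), 0.6066666046778361)
```

```bash
python3 - <<'E'
from h import *
R0=Ro.from_rotvec(bot.current_tool_rot())
p=np.array(bot.current_ee_pos()); bot.line_to(p+[0.02,0,.19],max_speed=.2)
R=trot(0,-1)
bot.goto(tcp([0,.0903,.42],R,.015),R.as_rotvec())
bot.set_gripper(.45,5)
bot.line_to(tcp([0,.0903,.36],R,.015),max_speed=.12)
f=force(8);np.save("tare.npy",f)
bot.line_to(tcp([0,.0903,.3395],R,.015),max_speed=.05)
print((force(4)-f).round(2),grasp_pt().round(4))
bot.set_gripper(0,5)
print((force(6)-f).round(2),grasp_pt().round(4),bot.current_opening()*92,bot.current_clock())
E
```

```text
[-0.08  0.18 -0.05] [0.     0.0903 0.3435]
[-0.07 -5.71 -0.36] [1.000e-04 8.930e-02 3.437e-01] 13.384683819052603 26.5333
```

```bash
python3 - <<'E'
from h import *
t0=np.load("tare.npy");R=trot(0,-1)
p=grasp_pt()
for i in range(4):
    f=force(4)-t0; print(f.round(2),(bot.current_opening()*92),grasp_pt().round(4))
    if abs(f[1])<1.2: break
    p[1]+=np.clip(f[1]/8000,-.0008,.0008); bot.line_to(tcp(p,R),max_speed=.02)
bot.set_gripper(0,15); print((force(4)-t0).round(2),(bot.current_opening()*92),bot.current_clock())
c=bot.read_camera("scene")["pixels"][110:210,240:340]
cv2.imwrite("pics/g3.png",cv2.resize(c,(600,600),interpolation=cv2.INTER_CUBIC))
E
```

```text
[-0.13 -5.56 -0.05] 13.923968836167688 [1.000e-04 8.930e-02 3.437e-01]
[-0.57  1.04  0.75] 14.120972109681015 [1.000e-04 8.920e-02 3.437e-01]
[-0.28  2.6   0.53] 13.581397268104194 27.1
```

View pics/g3.png

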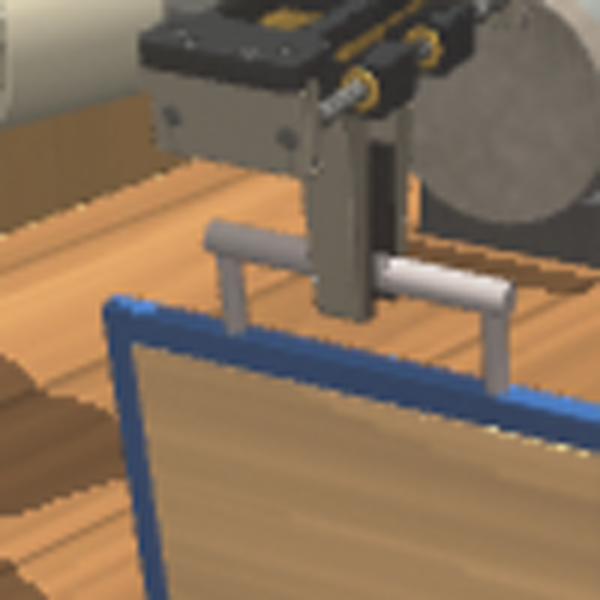

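The bar is gripped mid-length: fingers at (345,250) in the crop, posts well clear, lid edge below the tips. Now I lower it along the arc.

```bash
cat > lower.py <<'E'
from h import *
import sys
n,da,sp=int(sys.argv[1]),float(sys.argv[2]),float(sys.argv[3])
t0=np.load("tare.npy");R=trot(0,-1);H=np.array([.1075,.085])
try: cmd=np.load("cmd.npy")
except OSError: cmd=grasp_pt()-[0,0,.004]
f=force(3)-t0
for i in range(n):
    d=cmd[1:]-H; fr=f[1:]@d/np.linalg.norm(d)
    c,s=np.cos(da),np.sin(da); e=np.array([c*d[0]-s*d[1],s*d[0]+c*d[1]])  # towards -y then down
    e*=1+np.clip(.5*fr/8000,-.0008,.0008)/np.linalg.norm(e)
    cmd[1:]=H+e; cmd[0]+=np.clip(f[0]/8000*.3,-.0003,.0003)
    bot.line_to(tcp(cmd,R,.015),max_speed=sp); f=force(3)-t0
    u=e/np.linalg.norm(e); fr=f[1:]@u; ft=f[1:]@np.array([-u[1],u[0]]); g=grasp_pt()-[0,0,.004]
    th=np.arctan2(g[2]-.085,.1075-g[1])-.0235
    if i%3==0 or i==n-1: print(f"{bot.current_clock():.2f} th {th:.3f} y {g[1]:.4f} z {g[2]:.4f} r {np.linalg.norm(g[1:]-H):.4f} fx {f[0]:.1f} fr {fr:.1f} ft {ft:.1f}")
    np.save("cmd.npy",cmd)
    if abs(fr)>10 or abs(ft)>15 or (th<.03 and f[2]>8): print("STOP",fr,ft,f[2],th);break
E
python3 lower.py 12 .02 .03
```

```text
27.50 th 1.459 y 0.0849 z 0.3393 r 0.2553 fx 0.1 fr 1.0 ft -6.0
28.52 th 1.394 y 0.0685 z 0.3378 r 0.2558 fx -0.1 fr 2.5 ft -2.7
29.55 th 1.334 y 0.0533 z 0.3352 r 0.2560 fx 0.1 fr 1.6 ft -1.7
30.57 th 1.274 y 0.0384 z 0.3316 r 0.2561 fx -0.2 fr 0.7 ft -0.9
31.27 th 1.234 y 0.0285 z 0.3288 r 0.2563 fx -0.9 fr 0.7 ft -0.7
```

Unlocked and moving freely, so I continue.

```bash
python3 lower.py 38 .03 .035
```

```text
31.68 th 1.204 y 0.0211 z 0.3263 r 0.2563 fx -0.7 fr 0.3 ft 0.1
32.86 th 1.114 y -0.0002 z 0.3176 r 0.2563 fx -0.2 fr -0.2 ft 0.1
34.03 th 1.024 y -0.0207 z 0.3070 r 0.2564 fx -0.1 fr 0.7 ft 1.2
35.21 th 0.934 y -0.0401 z 0.2947 r 0.2564 fx -0.2 fr -0.6 ft 1.5
36.38 th 0.844 y -0.0583 z 0.2805 r 0.2564 fx 0.3 fr -0.1 ft 1.8
37.56 th 0.754 y -0.0752 z 0.2648 r 0.2564 fx 0.3 fr -0.2 ft 2.1
38.73 th 0.664 y -0.0906 z 0.2477 r 0.2564 fx 0.0 fr 0.4 ft 2.7
39.91 th 0.574 y -0.1044 z 0.2292 r 0.2563 fx -0.7 fr 0.2 ft 2.4
41.08 th 0.484 y -0.1166 z 0.2096 r 0.2564 fx 0.9 fr 0.3 ft 3.2
42.26 th 0.394 y -0.1269 z 0.1890 r 0.2565 fx -0.2 fr -0.0 ft 3.3
43.43 th 0.304 y -0.1354 z 0.1676 r 0.2565 fx -0.3 fr 0.3 ft 3.4
44.61 th 0.214 y -0.1418 z 0.1454 r 0.2565 fx 0.5 fr 0.4 ft 3.5
45.78 th 0.124 y -0.1462 z 0.1228 r 0.2565 fx -0.6 fr -0.1 ft 3.8
46.17 th 0.094 y -0.1472 z 0.1151 r 0.2565 fx -0.8 fr -0.9 ft 4.3
```

```bash
sed -i 's/i%3==0 or/1 or/' lower.py; python3 lower.py 16 .008 .015
```

```text
46.51 th 0.087 y -0.1474 z 0.1133 r 0.2565 fx -0.1 fr -1.3 ft 3.2
46.82 th 0.079 y -0.1477 z 0.1112 r 0.2565 fx -0.4 fr -0.9 ft 3.4
47.12 th 0.071 y -0.1479 z 0.1092 r 0.2565 fx -0.8 fr -0.8 ft 3.3
47.43 th 0.063 y -0.1480 z 0.1072 r 0.2565 fx -0.2 fr -0.5 ft 3.5
47.74 th 0.055 y -0.1482 z 0.1051 r 0.2565 fx -0.1 fr 0.4 ft 3.9
48.05 th 0.047 y -0.1483 z 0.1031 r 0.2565 fx -0.7 fr 0.4 ft 4.1
48.36 th 0.039 y -0.1484 z 0.1010 r 0.2564 fx 0.0 fr 0.3 ft 4.2
48.67 th 0.031 y -0.1485 z 0.0989 r 0.2564 fx -0.2 fr 0.6 ft 3.3
48.98 th 0.023 y -0.1486 z 0.0969 r 0.2564 fx -0.1 fr -0.2 ft 3.7
49.28 th 0.015 y -0.1487 z 0.0948 r 0.2564 fx 0.6 fr 0.6 ft 4.3
49.59 th 0.010 y -0.1487 z 0.0937 r 0.2564 fx -2.4 fr -3.6 ft -4.6
49.91 th 0.009 y -0.1488 z 0.0934 r 0.2564 fx -6.5 fr -7.1 ft -15.8
STOP -7.113041061248968 -15.805252763254733 15.63852143895528 0.009156584522661958
```

```bash
python3 - <<'E'
from h import *
t0=np.load("tare.npy");R=trot(0,-1)
cmd=np.load("cmd.npy");cmd[2]+=.0012;cmd[1]-=.0004
bot.line_to(tcp(cmd,R,.015),max_speed=.01);print((force(4)-t0).round(2))
bot.set_gripper(0,4);print((force(4)-t0).round(2))
bot.set_gripper(.3);print((force(4)-t0).round(2),grasp_pt().round(4),bot.current_opening())
p=np.array(bot.current_ee_pos());bot.line_to(p+[0,0,.04],max_speed=.05);print((force(4)-t0).round(2))
bot.line_to(p+[0,0,.2],max_speed=.15)
print((force(4)-t0).round(2),bot.current_clock())
c=bot.read_camera("scene")["pixels"];
cv2.imwrite("pics/g4.png",cv2.resize(c[150:350,190:410],(660,600),interpolation=cv2.INTER_CUBIC))
for P in([.12,-.1075,0],[-.12,-.1075,0],[-.065,-.1475,.091],[.065,-.1475,.091]): 
    u=proj(bot.read_camera("scene"),c2w(q,np.array(P)));print(((u-[190,150])*3).round(0))
a=cv2.imread("pics/scene0.png")
print(cv2.phaseCorrelate(*[np.float32(cv2.cvtColor(i,6)[290:335,215:315]) for i in(a,c)],cv2.createHanningWindow((100,45),5)))
E
```

```text
[-3.8   6.37  9.2 ]
[-2.22  5.    7.08]
[-0.41  0.07  0.3 ] [-0.0004 -0.1493  0.096 ] 0.2993399745505563
[-0.03 -0.16 -0.41]
[-0.39  0.1  -0.25] 53.1333
[354. 551.]
[ 97. 450.]
[107. 420.]
[257. 477.]
((0.45929465108930145, 0.19654855468746746), 0.1906807779735989)
```

View pics/g4.png

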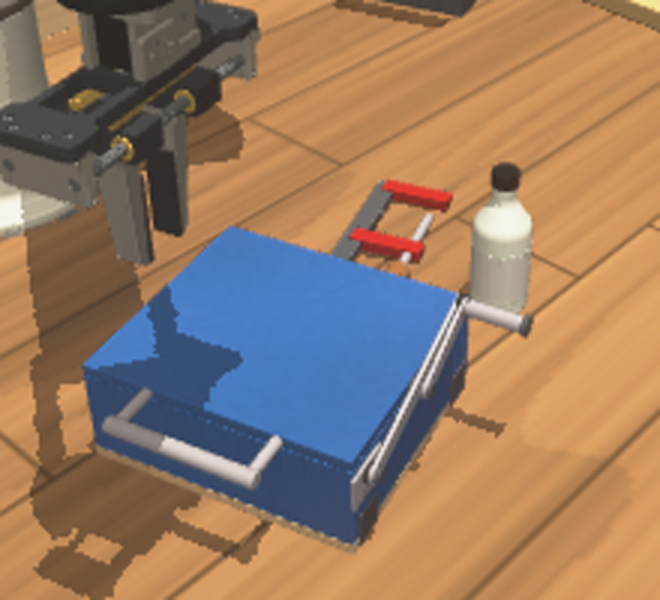

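The lid is flat. The bar ends show at (107,423) and (255,479), against (107,420) and (257,477) predicted for a shut lid. The gripper is clear of everything, so I'm handing in.

```bash
python3 -c "
from workcell import bot
bot.job_done();print(bot.current_clock())"
```

```text
the job is handed in; nothing more can be done
the job is handed in; nothing more can be done
```

The chest is shut and the job handed in at about 53 s on the robot's clock, out of 72 s; it returned no verdict.

- **Stay:** I gripped the knee pin and lifted it about 31 mm along its path. The pull peaked at about 11 N and fell off past centre. The strain I felt along the link stayed under 2.5 N. I eased back a few millimetres and let go, and the knee stayed unlocked with the lid up.
- **Lid:** I lowered it by the pull bar along its arc at well under 0.2 rad/s. It seated with about 16 N of press, and I eased that off before opening the gripper.

**Last checks:**
- The bar appears within 1 pixel of where it should be with the lid shut.
- The tool reads no force and the gripper is 0.2 m clear.
- The bottle and clamp look untouched in the last picture. I did not look at the hammer or the offcut again at the end.
- Chest shift is about 0.5 pixel, roughly 1 to 2 mm. The last image comparison was a weak match because of shadows; the one taken after unlocking was strong and gave the same size of shift.
- **Small disagreement:** arm position at seating gave a lid angle of about 0.009 rad rather than 0. That is within the 0.035 rad limit and fits calibration error.

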